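# Unlatch a sample rack and hold it up level

### The arm

A 6-joint arm with a two-finger parallel gripper is mounted at the origin on the work surface. World frame = base frame: x ahead of the robot, y to its left, z up, the work surface at z = 0. Lengths are in m, angles in rad, forces in N, time in s.
With the tool pointing down it reaches from about 0.35 to 0.775 m from the base axis. Payload 5.5 kg.
Tool frame: the origin (TCP) lies on the centre line of the jaws, within the pads' length; the fingertips stand arm.tips_ahead ahead of it and the grasp point (between the pads) lies 6 mm ahead of it (arm.tips_ahead is the distance from the TCP to the fingertips, in m); z points along the fingers, y is the direction in which the jaws open and shut (so a half turn about z gives the same grasp; the last joint's range is limited). The gripper opens to 85 mm and grips with 20 to 120 N. Pads are 22 mm wide; open, the fingers measure 114 mm over their backs; the gripper's body (76 mm by 85 mm) begins 54 mm behind the grasp point. The pads swing forward as they close: fully open they stand 13 mm farther back than shut.
Start: joints at [1.2, 0.313, 0.046, 1.304, 0, 1.431], TCP at [0.132, 0.56, 0.256] pointing down, gripper open.
Joint ranges: [-2.76, 2.76], [-0.86, 1.69], [-1.03, 1.26], [-2.2, 2.34], [-1.47, 1.5], [-3.14, 3.14]. Speed limits (rad/s): [2.57, 2.57, 3.14, 3.14, 3.14, 3.14].

### API

Orientations are given as a 3x3 rotation matrix whose columns are the frame's x, y, z axes.
In Python, from cell import telemetry, optics, arm gives the robot as it stands.
- The arm moves only by the shell command python3 -m crank 'ROWS' [FORCE]. ROWS is JSON, a list of rows, each an object with "jaw": the finger opening in mm, from 0 to 85.4; "translation": the shift along the tool's x, y, z in mm, a list of three; "rotation": the turn, a rotation vector about the tool's x, y, z in degrees, a list of three. A call has 1 to 10 rows; each row shifts and turns the pose as measured when the row begins, along the tool's axes as they then stand; what a row does not reach is not made up. A row lasts 1/12 s, in which the tool goes at most 41.7 mm and 7.16 degrees, less where a joint would pass 70% of its speed; a pose out of reach is approached as far as the arm can. A call is refused whole if a number of a shift passes 41.7 or a number of a turn 7.16, either way. A call with a gripper value outside its range is refused whole. The fingers move at their own pace and stop on an object; FORCE is the grip in N (left out, the last holds). Time passes only in rows, so rows that do not move let the fingers close. It gives the time, the measured TCP pose, the force and the opening at its end, in the units of the state.
- telemetry.sense(): the state, without advancing time (a new reading comes with each control period).
- optics.camera(name): name is "scene" or "top"; returns the picture (384x512x3 uint8, blue, green, red); there is no depth.
- optics.camera_model(name): a dict with "fx", "fy", "cx", "cy" (pixels), "k1" (the pictures are not rectified: a ray, as slopes to the right and down, at radius r is drawn at 1 + k1 r^2 times it, then the intrinsics apply), "cam_to_world" (4x4, takes a point from camera to world coordinates). Camera axes: x right, y up, looking along -z (the intrinsics and any distortion apply to the point x, -y, -z); pixel columns grow to the right and rows downward; lengths in m; the calibration is good to about 2 mm. A picture is of the moment at which its call begins. camera_model takes no time and is no camera call.
- arm.close_job(): hands the job in, once; it reports no verdict.
The state is a dict: "time": time; "joint_pos": joint angles; "joint_vel": joint speeds; "joint_torque": joint torques, N m; "ee_pos": TCP position; "ee_rot": TCP orientation; "force": force on the tool from outside, world axes, zero at the start; "torque": the same for the moment, N m; "width": opening from 0.0 (shut) to 1.0 (fully open).
Only numpy, scipy, OpenCV 4.12 (cv2) and the standard library are available. Lean on these libraries where they do the work, as an engineer would, in place of code of your own. Each camera call takes 0.05 s, during which the arm holds its last target. There are 200 camera calls.

### The job

Slide the dock's latch grip along its track, away from the tube rack, all the way to its open end and leave it there. Then take the docked rack by its carrying handle, lift it straight up at least 10 cm above its seat over the dock, and hold it there level and steady; finish while still holding it, with only the gripper carrying it. Keep the rack upright all the way and leave everything else on the bench where it stands.

Things in the scene. Friction and masses are not known exactly. Their poses are not given: they have to be found in the camera images.
- dock: white dock fixed to the bench, 110 (its x) by 305 mm (its y). Origin: on the bench under the middle of the rack's pocket; its plate runs from y = -100 to +205 mm, latch at the +y end. Pocket floor 15 mm above the bench, rim on three sides to 27 mm, 4 to 5 mm of play round the rack. The latch runs on a bed 22 mm high between guides 31 mm high, 44 mm apart inside
- rack: tube rack in the dock, 0.22 to 0.45 kg: foot plate 66 (x) by 150 mm (y), 6 mm thick, grey block 60 x 112 mm to 50 mm height, eight capped tubes fixed in it to 85 mm, black handle above on two posts. Origin: centre of underside; z up, axes as the dock's. Centre of mass within 3 mm of the middle, below the handle. The shut latch overlaps its +y foot and holds it down
- rack_handle (a point): centre of the rack's handle bar, 125 mm above the rack's underside: bar 14 mm thick (rack x), 90 mm long (rack y), 16 mm high; free space of 32 mm beneath it down to the tube caps; the two posts under it stand at 41 mm either side of the centre
- latch (a joint): latch travel in m: 0 = shut (plate 15 mm over the rack's foot), 0.05 = fully open at its end stop; it grows as the latch moves along the dock's +y, away from the rack. Starts between 0 and 0.008. Stays where left; about 1.5 N to slide
- latch_grip (a point): middle of the latch's black upright grip, 12 mm below its top; grip 14 mm (dock x) by 20 mm (dock y), top 68 mm above the bench, foot on the 36 mm wide steel latch plate 30 mm above the bench. Shut, it stands 115 mm from the dock's origin along the dock's +y
- spare_rack: bystander: low plastic tube rack WITHOUT a handle, 60 x 112 mm, 80 mm tall over the tube caps, standing on the bench beyond the dock; origin at the centre of its underside
- jar: bystander: small amber jar with lid, 48 mm diameter, 70 mm tall, beyond the dock near the latch end; origin at the centre of its underside
- tip_box: bystander: blue box with clear lid, 110 x 77 mm, 54 mm tall, beside the dock's end away from the latch; origin at the centre of its underside
- timer: bystander: flat white bench timer, 55 x 70 mm, 18 mm thick, between the dock and the robot; origin at the centre of its underside
- beaker: bystander: glass cup, 72 mm diameter, 90 mm tall, far to the robot's left; origin at the centre of its underside
- wash_bottle: bystander: white plastic bottle, 64 mm diameter, 150 mm tall, far to the robot's right; origin at the centre of its underside
- slide_tray: bystander: empty grey open tray, 100 x 130 mm, 30 mm tall, far to the robot's right; origin at the centre of its underside
Mind the look-alikes: they are no part of the job. What is shaped like the rack but orange is not meant.

How it is judged:
By the outcome, as a careful person would: the job done as asked, in the order asked, and still so for the second after the job is handed in, while the arm keeps its last pose, push and grip.
It also fails if it takes over 48 s, if anything falls off the work surface, if the arm or the gripper's body presses on something with over 40 N, if the wrist force passes 120 N, or if a joint passes its speed limit or range.

## Working session

There is one attempt and no reset: what is moved stays moved. The work goes in short steps, Python scripts to look and compute and a shell command to move; the robot and the scene stay as the last step left them, time stands still between calls to the robot, and variables do not carry over. Pictures are saved under pics/ and viewed, about 8 in all and at most 12, crops included, and the job is handed in when it is done.

```bash
mkdir -p pics; ls
python3 - <<'E'
from cell import telemetry, optics, arm
import cv2
for n in("scene","top"):
    cv2.imwrite(f"pics/{n}0.png",optics.camera(n))
    m=optics.camera_model(n); print(n,m)
s=telemetry.sense();print(s,arm.tips_ahead)
E
```

```text
pics
scene {'fx': 402.17730895115346, 'fy': 402.17730895115346, 'cx': 252.223455636752, 'cy': 191.11602925278407, 'k1': 0.004241306780799792, 'cam_to_world': array([[ 0.4551356 , -0.60663084,  0.65180565,  1.33332586],
       [ 0.89040808,  0.3059589 , -0.3369905 , -0.45809069],
       [ 0.00500309,  0.7337494 ,  0.67940179,  0.98231586],
       [ 0.        ,  0.        ,  0.        ,  1.        ]])}
top {'fx': 392.5414304377626, 'fy': 392.5414304377626, 'cx': 252.7694745701364, 'cy': 193.5417805146361, 'k1': -0.02192273304501357, 'cam_to_world': array([[ 0.02326494,  0.99794369, -0.05972555,  0.42977669],
       [-0.99972616,  0.0230727 , -0.00390643, -0.02554991],
       [-0.00252037,  0.05980008,  0.99820719,  1.28765694],
       [ 0.        ,  0.        ,  0.        ,  1.        ]])}
{'time': 0.1, 'joint_pos': array([1.20045100e+00, 3.13954214e-01, 4.50665752e-02, 1.30360577e+00,
       1.92365075e-06, 1.43116546e+00]), 'joint_vel': array([-0.00171657, -0.00159005,  0.00238248,  0.00095257, -0.00138674,
       -0.00236977]), 'joint_torque': array([ 3.62004837e-03, -4.81723881e+01,  2.99244314e+01,  1.27207351e-02,
       -6.32123397e-05,  2.76363508e-06]), 'ee_pos': array([0.13135662, 0.55935503, 0.25547092]), 'ee_rot': array([[-9.73503191e-01,  2.28672597e-01, -6.16031633e-04],
       [ 2.28673303e-01,  9.73501936e-01, -1.58133030e-03],
       [ 2.38101082e-04, -1.68030008e-03, -9.99998560e-01]]), 'force': array([-0.08443207,  0.51549395,  0.13548998]), 'torque': array([ 0.0074203 , -0.05312837, -0.04827344]), 'width': 0.9998508689360119} 0.025
```

View pics/top0.png

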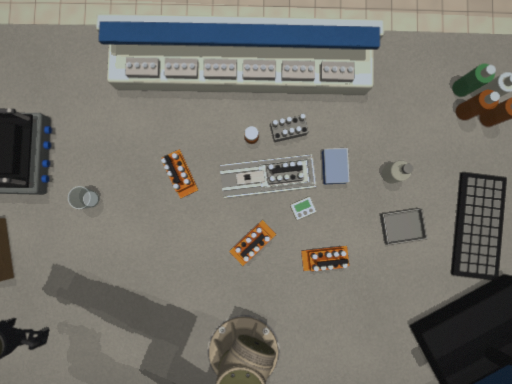

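View pics/scene0.png

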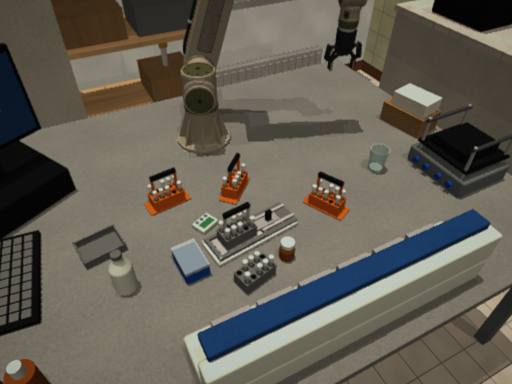

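The top view shows the white dock at about (220–315, 155–197), with the latch end to the left (world +y). Rack candidates in the top view:
- Grey rack with black handle, (286,172), in the dock.
- Grey rack, (289,128), no handle: the spare.
- Orange racks at (180,173), (253,243) and (326,260): look-alikes.

The docked grey one fits the description. I'll confirm it in an enlarged crop.

Run:
```python
import cv2,numpy as np
a=cv2.imread("pics/top0.png")[145:205,212:322]
b=cv2.imread("pics/scene0.png")[190:270,195:305]
a=cv2.resize(a,None,fx=7,fy=7,interpolation=cv2.INTER_CUBIC)[:,:770]
b=cv2.resize(b,None,fx=7,fy=7,interpolation=cv2.INTER_CUBIC)
cv2.imwrite("pics/ct.png",a);cv2.imwrite("pics/cs.png",b)
```

```text
(no output)
```

View pics/ct.png

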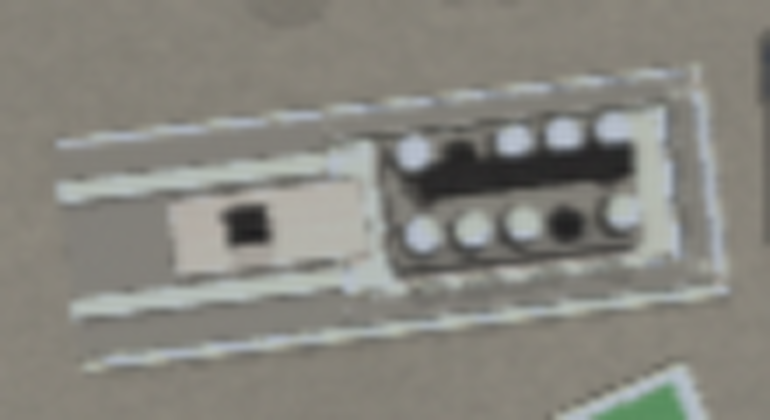

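View pics/cs.png

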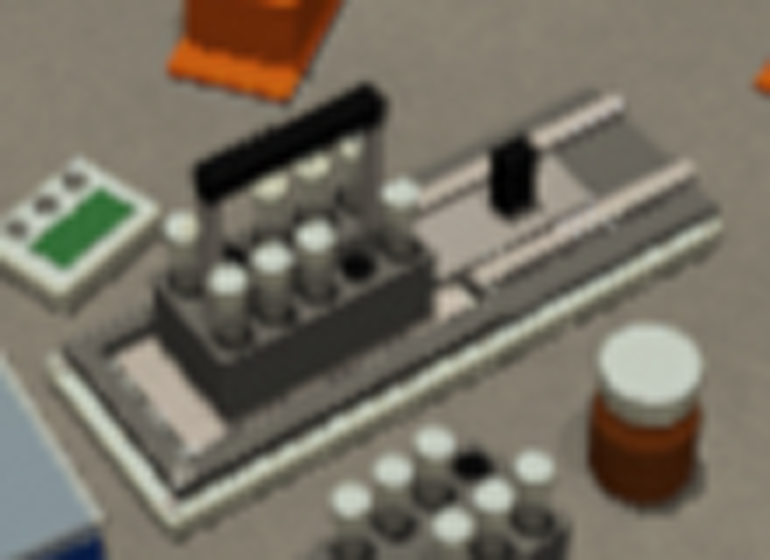

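The crops confirm it: a grey docked rack with a black handle (top crop ≈ (522,172)) and a black latch grip (≈ (247,225)). No look-alike is in the dock. Next I'll measure both.

```bash
cat > h.py <<'E'
import cv2,numpy as np
from cell import optics
def ray(n,uv):
    m=optics.camera_model(n);K=np.array([[m['fx'],0,m['cx']],[0,m['fy'],m['cy']],[0,0,1]])
    p=cv2.undistortPoints(np.array(uv,float).reshape(-1,1,2),K,np.array([m['k1'],0,0,0,0]))[:,0]
    T=m['cam_to_world'];d=np.c_[p[:,0],-p[:,1],-np.ones(len(p))]@T[:3,:3].T
    return T[:3,3],d/np.linalg.norm(d,axis=1)[:,None]
def plane(n,uv,z):
    o,d=ray(n,uv);return o+d*((z-o[2])/d[:,2])[:,None]
def tri(u1,u2):
    (o1,a),(o2,b)=ray("top",[u1]),ray("scene",[u2]);a,b=a[0],b[0]
    t=np.linalg.lstsq(np.c_[a,-b],o2-o1,rcond=None)[0]
    p,q=o1+t[0]*a,o2+t[1]*b;return (p+q)/2,np.linalg.norm(p-q)*1e3
def blobs(img,x0,y0,x1,y1,th):
    m=(img[y0:y1,x0:x1].max(2)<th).astype(np.uint8)
    n,l,s,c=cv2.connectedComponentsWithStats(m)
    return [(s[i,4],s[i,:4]+[x0,y0,0,0],(c[i]+[x0,y0]).round(2),cv2.minAreaRect(np.argwhere(l==i)[:,::-1].astype(np.float32)+[x0,y0]) if s[i,4]>5 else 0) for i in range(1,n) if s[i,4]>5]
E
python3 - <<'E'
from h import *
t=cv2.imread("pics/top0.png");s=cv2.imread("pics/scene0.png")
cr=lambda p,x,y:(np.array(p,float)+.5)/7-.5+[x,y]
for n,im,b in(("top",t,(236,165,256,188)),("scene",s,(262,205,275,225)),("top",t,(266,160,306,180)),("scene",s,(220,198,254,222))):
    for th in (40,60): print(n,th,blobs(im,*b,th))
e=cr([(58,143),(698,70),(85,367),(725,290)],212,145)
P=plane("top",e,.02);print(P.round(4))
for i,j in((0,1),(2,3)):
    d=P[i]-P[j];print("yaw",np.degrees(np.arctan2(-d[0],d[1])))
h=cr([(405,186),(632,165)],212,145)
print("handle top view ends",plane("top",h,.145).round(4))
hs=cr([(205,183),(374,108)],195,190)
print("scene ends",plane("scene",hs,.140).round(4))
print("tri",tri(h.mean(0),hs.mean(0)))
g=cr([(247,225)],212,145);gs=cr([(513,177)],195,190)
print("grip",plane("top",g,.066).round(4),plane("scene",gs,.05).round(4),tri(g[0],gs[0]))
E
```

```text
top 40 []Traceback (most recent call last):
  File "<stdin>", line 5, in <module>
  File "h.py", line 17, in blobs
    return [(s[i,4],s[i,:4]+[x0,y0,0,0],(c[i]+[x0,y0]).round(2),cv2.minAreaRect(np.argwhere(l==i)[:,::-1].astype(np.float32)+[x0,y0]) if s[i,4]>5 else 0) for i in range(1,n) if s[i,4]>5]
                                                                ~~~~~~~~~~~~~~~^^^^^^^^^^^^^^^^^^^^^^^^^^^^^^^^^^^^^^^^^^^^^^^^^^^^^^
cv2.error: OpenCV(4.12.0) /io/opencv/modules/imgproc/src/convhull.cpp:143: error: (-215:Assertion failed) total >= 0 && (depth == CV_32F || depth == CV_32S) in function 'convexHull'
```

```bash
sed -i 's/+\[x0,y0\]) if/+np.float32([x0,y0])) if/' h.py
python3 - <<'E'
from h import *
t=cv2.imread("pics/top0.png");s=cv2.imread("pics/scene0.png")
cr=lambda p,x,y:(np.array(p,float)+.5)/7-.5+[x,y]
for n,im,b in(("top",t,(236,165,256,188)),("scene",s,(262,205,275,225)),("top",t,(266,160,306,180)),("scene",s,(220,198,254,222))):
    for th in (40,60):
        for q in blobs(im,*b,th): print(n,th,q[0],q[2],q[3])
e=cr([(58,143),(698,70),(85,367),(725,290)],212,145)
P=plane("top",e,.02);print(P.round(4))
for i,j in((0,1),(2,3)):
    d=P[i]-P[j];print("yaw",np.degrees(np.arctan2(-d[0],d[1])))
h=cr([(405,186),(632,165)],212,145)
print("handle top view ends",plane("top",h,.145).round(4))
hs=cr([(205,183),(374,108)],195,190)
print("scene ends",plane("scene",hs,.140).round(4))
print("tri",tri(h.mean(0),hs.mean(0)))
g=cr([(247,225)],212,145);gs=cr([(513,177)],195,190)
print("grip",plane("top",g,.066).round(4),plane("scene",gs,.05).round(4),tri(g[0],gs[0]))
E
```

```text
top 60 18 [247.   176.67] ((247.0, 176.5), (3.0, 4.0), 90.0)
scene 40 53 [267.62 214.87] ((267.5, 215.0), (10.0, 5.0), 90.0)
scene 60 61 [267.7  214.64] ((268.0, 214.5), (11.0, 6.0), 90.0)
top 60 143 [285.93 168.93] ((285.52630615234375, 168.22772216796875), (6.609990119934082, 31.254175186157227), 83.41805267333984)
top 60 14 [292.5  176.71] ((292.5, 176.5), (3.0, 3.0), 90.0)
scene 40 146 [235.71 210.15] ((235.88668823242188, 210.25918579101562), (5.375687599182129, 29.06064796447754), 64.79888153076172)
scene 60 171 [235.64 210.05] ((235.86460876464844, 210.21690368652344), (6.471832275390625, 29.06441307067871), 64.44003295898438)
[[ 0.5961  0.0885  0.02  ]
 [ 0.6371 -0.2081  0.02  ]
 [ 0.4922  0.0731  0.02  ]
 [ 0.5348 -0.222   0.02  ]]
yaw 7.8722150677734115
yaw 8.197199700793483
handle top view ends [[ 0.5649 -0.0683  0.145 ]
 [ 0.5759 -0.163   0.145 ]]
scene ends [[ 0.5815 -0.1611  0.14  ]
 [ 0.5736 -0.0791  0.14  ]]
tri (array([ 0.57160635, -0.11723627,  0.13295121]), np.float64(1.427512584966514))
grip [[ 0.5551 -0.0011  0.066 ]] [[ 0.5613 -0.0019  0.05  ]] (array([ 5.57451660e-01, -2.06136771e-04,  4.56007614e-02]), np.float64(1.0100015616658196))
```

```bash
cat > rem.py <<'E'
import sys,numpy as np
from cell import telemetry
from scipy.spatial.transform import Rotation as R
x,y,z,yaw=map(float,sys.argv[1:5])   # yaw of tool y axis, deg
s=telemetry.sense();Re=s['ee_rot'];c=np.radians(yaw)
ty=np.array([np.cos(c),np.sin(c),0]);tz=np.array([0,0,-1.]);Rt=np.c_[np.cross(ty,tz),ty,tz]
print("t",round(s['time'],2),"pos",(s['ee_pos']*1e3).round(1),"rem tool mm",(Re.T@(np.array([x,y,z])-s['ee_pos'])*1e3).round(1),"rot deg",np.degrees(R.from_matrix(Re.T@Rt).as_rotvec()).round(2),"F",s['force'].round(1),"w",round(s['width']*85.4,1),"j",s['joint_pos'].round(2))
E
V='{"jaw":50,"translation":[-31.5,-26,0],"rotation":[0,0,0]}'
python3 -m crank '[{"jaw":50,"translation":[-31.5,-26,0],"rotation":[0,0,0]},{"jaw":50,"translation":[-31.5,-26,0],"rotation":[0,0,0]},{"jaw":50,"translation":[-31.5,-26,0],"rotation":[0,0,0]},{"jaw":50,"translation":[-31.5,-26,0],"rotation":[0,0,0]},{"jaw":50,"translation":[-31.5,-26,0],"rotation":[0,0,0]},{"jaw":50,"translation":[-31.5,-26,0],"rotation":[0,0,0]},{"jaw":50,"translation":[-31.5,-26,0],"rotation":[0,0,0]},{"jaw":50,"translation":[-31.5,-26,0],"rotation":[0,0,0]},{"jaw":50,"translation":[-31.5,-26,0],"rotation":[0,0,0]},{"jaw":50,"translation":[-31.5,-26,0],"rotation":[0,0,0]}]'
python3 rem.py 0.557 -0.0005 0.25 8
```

```text
time: 0.93
ee_pos: [0.3797, 0.2309, 0.25]
ee_rot: [[-0.977, 0.211, -0.006], [0.212, 0.977, -0.005], [0.005, -0.006, -1.0]]
force: [1.3, 0.7, 0.1]
width: 0.582
t 0.93 pos [379.7 230.9 250. ] rem tool mm [-222.2 -188.6   -0. ] rot deg [-4.400e-01 -3.000e-02  6.979e+01] F [1.3 0.7 0.1] w 49.7 j [ 0.37  0.07 -0.27  1.24 -0.    0.58]
```

```bash
python3 -m crank '[{"jaw":50,"translation":[-31.5,-26,0],"rotation":[0,0,0]},{"jaw":50,"translation":[-31.5,-26,0],"rotation":[0,0,0]},{"jaw":50,"translation":[-31.5,-26,0],"rotation":[0,0,0]},{"jaw":50,"translation":[-31.5,-26,0],"rotation":[0,0,0]},{"jaw":50,"translation":[-31.5,-26,0],"rotation":[0,0,0]},{"jaw":50,"translation":[-31.5,-26,0],"rotation":[0,0,0]},{"jaw":50,"translation":[-28,-26,0],"rotation":[0,0,0]},{"jaw":50,"translation":[0,0,0],"rotation":[0,0,7]},{"jaw":50,"translation":[0,0,0],"rotation":[0,0,7]},{"jaw":50,"translation":[0,0,0],"rotation":[0,0,7]}]' >/dev/null
python3 -m crank '[{"jaw":50,"translation":[0,0,0],"rotation":[0,0,7]},{"jaw":50,"translation":[0,0,0],"rotation":[0,0,7]},{"jaw":50,"translation":[0,0,0],"rotation":[0,0,7]},{"jaw":50,"translation":[0,0,0],"rotation":[0,0,7]},{"jaw":50,"translation":[0,0,0],"rotation":[0,0,7]},{"jaw":50,"translation":[0,0,0],"rotation":[0,0,7]},{"jaw":50,"translation":[0,0,0],"rotation":[0,0,7]}]' >/dev/null
python3 rem.py 0.557 -0.0005 0.15 8
```

```text
t 2.35 pos [556.7 -12.8 240.1] rem tool mm [12.4  3.3 90. ] rot deg [-1.08  0.08 -2.13] F [-0.8  1.   0.2] w 50.0 j [-0.16  0.3  -0.02  1.28 -0.01  1.3 ]
```

```bash
python3 -m crank '[{"jaw":50,"translation":[12,3,20],"rotation":[-1,0,-2]},{"jaw":50,"translation":[0,0,35],"rotation":[0,0,0]},{"jaw":50,"translation":[0,0,35],"rotation":[0,0,0]},{"jaw":50,"translation":[0,0,0],"rotation":[0,0,0]}]' >/dev/null
python3 rem.py 0.557 -0.0005 0.06 8
python3 - <<'E'
import cv2,numpy as np
from cell import optics
a=optics.camera("top")[140:210,205:325];b=optics.camera("scene")[160:270,195:325]
cv2.imwrite("pics/c2.png",np.vstack([cv2.resize(a,(520,303),interpolation=2),cv2.resize(b,(520,297) if 0 else (350,296),interpolation=2)[:, :] if 0 else cv2.copyMakeBorder(cv2.resize(b,(350,296),interpolation=2),0,0,0,170,0)]))
E
```

```text
t 2.68 pos [559.1  -0.6 148.4] rem tool mm [ 0.6 -2.4 88.4] rot deg [ 0.17  0.14 -0.43] F [-1.5 -0.6 -0.2] w 50.0 j [-0.14  0.33 -0.19  1.04 -0.    1.29]
```

View pics/c2.png

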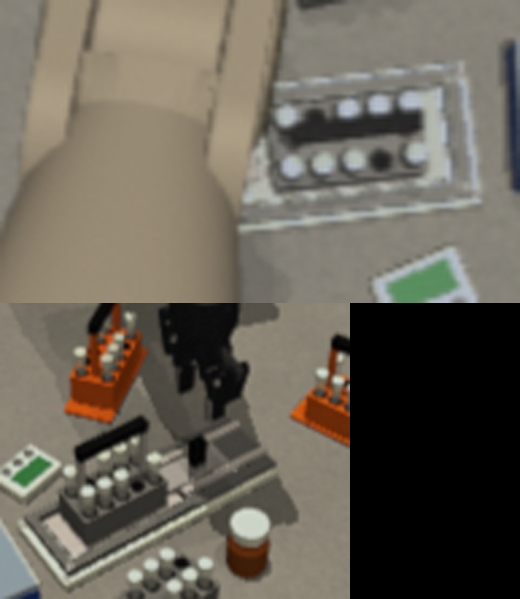

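```bash
python3 -m crank '[{"jaw":50,"translation":[0.5,-2.4,28],"rotation":[0,0,-0.4]},{"jaw":50,"translation":[0,0,30],"rotation":[0,0,0]},{"jaw":50,"translation":[0,0,20],"rotation":[0,0,0]},{"jaw":50,"translation":[0,0,0],"rotation":[0,0,0]}]' 20 >/dev/null
python3 rem.py 0.557 -0.0005 0.064 8
```

```text
t 3.12 pos [569.1  -2.8  85.1] rem tool mm [  4.1 -12.2  20.8] rot deg [ 1.51  0.54 -0.04] F [-0.6 -0.6  0. ] w 49.9 j [-0.15  0.39 -0.28  0.87 -0.    1.29]
```

```bash
python3 -m crank '[{"jaw":50,"translation":[4,-12,0],"rotation":[1.5,0.5,0]},{"jaw":50,"translation":[0,0,0],"rotation":[0,0,0]}]' >/dev/null
python3 rem.py 0.557 -0.0005 0.064 8
```

```text
t 3.28 pos [558.7  -1.   88.7] rem tool mm [ 0.7 -1.7 24.7] rot deg [ 0.16  0.09 -0.06] F [-0.6 -0.5  0.4] w 49.9 j [-0.15  0.39 -0.28  0.9  -0.    1.29]
```

```bash
python3 -m crank '[{"jaw":50,"translation":[0.5,-2,12],"rotation":[0.2,0,0]},{"jaw":50,"translation":[0,-1.5,10],"rotation":[0,0,0]},{"jaw":50,"translation":[0,0,0],"rotation":[0,0,0]}]' >/dev/null
python3 rem.py 0.557 -0.0005 0.064 8
```

```text
t 3.53 pos [561.   -2.   71.6] rem tool mm [ 2.1 -3.9  7.6] rot deg [ 0.66  0.31 -0.06] F [ 0.  -0.8  0.4] w 49.9 j [-0.15  0.4  -0.3   0.85 -0.    1.29]
```

```bash
python3 -m crank '[{"jaw":50,"translation":[1.5,-3.5,8],"rotation":[0.6,0.3,0]},{"jaw":50,"translation":[0,0,0],"rotation":[0,0,0]}]' >/dev/null
python3 rem.py 0.557 -0.0005 0.064 8
python3 -m crank '[{"jaw":5,"translation":[0,0,0],"rotation":[0,0,0]},{"jaw":5,"translation":[0,0,0],"rotation":[0,0,0]},{"jaw":5,"translation":[0,0,0],"rotation":[0,0,0]},{"jaw":5,"translation":[0,0,0],"rotation":[0,0,0]},{"jaw":5,"translation":[0,0,0],"rotation":[0,0,0]},{"jaw":5,"translation":[0,0,0],"rotation":[0,0,0]}]' 20 >/dev/null
python3 rem.py 0.557 -0.0005 0.064 8
```

```text
t 3.7 pos [558.   -1.2  63.6] rem tool mm [ 0.8 -0.9 -0.4] rot deg [ 0.13  0.02 -0.07] F [-0.  -0.6  0.3] w 50.1 j [-0.15  0.41 -0.31  0.85  0.    1.29]
t 4.2 pos [558.4  -1.1  63.4] rem tool mm [ 0.8 -1.3 -0.6] rot deg [ 0.13  0.01 -0.07] F [ 0.2  0.1 -1.5] w 13.4 j [-0.15  0.41 -0.31  0.85  0.    1.29]
```

```bash
python3 -m crank '[{"jaw":5,"translation":[8,0,0],"rotation":[0,0,0]},{"jaw":5,"translation":[8,0,0],"rotation":[0,0,0]},{"jaw":5,"translation":[8,0,0],"rotation":[0,0,0]},{"jaw":5,"translation":[8,0,0],"rotation":[0,0,0]},{"jaw":5,"translation":[0,0,0],"rotation":[0,0,0]}]'  >/dev/null
python3 rem.py 0.5505 0.046 0.064 8
```

```text
t 4.62 pos [553.7  32.7  63.4] rem tool mm [13.6 -1.3 -0.6] rot deg [ 0.13  0.1  -0.13] F [ 0.6 -0.3 -2.1] w 13.1 j [-0.09  0.41 -0.32  0.84 -0.    1.35]
```

```bash
python3 -m crank '[{"jaw":5,"translation":[5,0,0],"rotation":[0,0,0]},{"jaw":5,"translation":[4,0,0],"rotation":[0,0,0]},{"jaw":5,"translation":[0,0,0],"rotation":[0,0,0]}]'  >/dev/null
python3 rem.py 0.5505 0.046 0.064 8
python3 -m crank '[{"jaw":5,"translation":[3,0,0],"rotation":[0,0,0]},{"jaw":5,"translation":[3,0,0],"rotation":[0,0,0]}]'  >/dev/null
python3 rem.py 0.5505 0.046 0.064 8
```

```text
t 4.87 pos [552.2  43.3  63.4] rem tool mm [ 2.9 -1.3 -0.6] rot deg [ 0.13  0.16 -0.05] F [ 1.  -3.  -1.2] w 14.0 j [-0.07  0.4  -0.32  0.84 -0.    1.37]
t 5.03 pos [552.2  43.8  63.4] rem tool mm [ 2.4 -1.4 -0.6] rot deg [ 0.07  0.97 -0.25] F [  2.2 -13.2  -2.1] w 13.7 j [-0.06  0.4  -0.32  0.84 -0.02  1.38]
```

The end stop is felt: −13 N with no further motion after 45 mm of travel. I'll release straight and rise.

```bash
python3 -m crank '[{"jaw":5,"translation":[3,0,0],"rotation":[0,-0.5,0]},{"jaw":5,"translation":[0,0,0],"rotation":[0,0,0]},{"jaw":45,"translation":[0,0,0],"rotation":[0,0,0]},{"jaw":45,"translation":[0,0,0],"rotation":[0,0,0]},{"jaw":45,"translation":[0,0,0],"rotation":[0,0,0]},{"jaw":45,"translation":[0,0,0],"rotation":[0,0,0]},{"jaw":45,"translation":[0,0,0],"rotation":[0,0,0]}]'  >/dev/null
python3 rem.py 0.5505 0.046 0.064 8
python3 -m crank '[{"jaw":45,"translation":[0,0,-20],"rotation":[0,0,0]},{"jaw":45,"translation":[0,0,-30],"rotation":[0,0,0]},{"jaw":45,"translation":[0,0,-35],"rotation":[0,0,0]},{"jaw":45,"translation":[0,0,-35],"rotation":[0,0,0]},{"jaw":45,"translation":[0,0,-35],"rotation":[0,0,0]},{"jaw":45,"translation":[0,0,0],"rotation":[0,0,0]}]'  >/dev/null
python3 rem.py 0.571 -0.117 0.22 8
```

```text
t 5.62 pos [552.   44.7  63.7] rem tool mm [ 1.5 -1.3 -0.3] rot deg [ 0.05  1.64 -0.41] F [ 0.2 -0.3 -0.9] w 45.2 j [-0.05  0.4  -0.32  0.84 -0.03  1.39]
t 6.12 pos [547.9  50.2 221.8] rem tool mm [-168.7    0.7    6.1] rot deg [-0.47  1.45 -0.37] F [2.3 0.6 1.1] w 45.0 j [-0.04  0.28 -0.08  1.21 -0.03  1.4 ]
```

```bash
python3 -m crank '[{"jaw":50,"translation":[-35,0,0],"rotation":[-0.4,1.4,-0.4]},{"jaw":50,"translation":[-35,0,0],"rotation":[0,0,0]},{"jaw":50,"translation":[-35,0,0],"rotation":[0,0,0]},{"jaw":50,"translation":[-35,0,0],"rotation":[0,0,0]},{"jaw":50,"translation":[-25,0,0],"rotation":[0,0,0]},{"jaw":50,"translation":[0,0,0],"rotation":[0,0,0]}]'  >/dev/null
python3 rem.py 0.571 -0.117 0.22 8
python3 - <<'E'
import cv2,numpy as np
from cell import optics
a=optics.camera("top");b=optics.camera("scene");cv2.imwrite("pics/t3.png",a);cv2.imwrite("pics/s3.png",b)
a=a[140:210,205:325];b=b[170:270,195:315]
cv2.imwrite("pics/c3.png",np.vstack([cv2.resize(a,(480,280),interpolation=2),cv2.resize(b,(384,320),interpolation=2).repeat(1,0) if 0 else cv2.copyMakeBorder(cv2.resize(b,(384,320),interpolation=2),0,0,0,96,0)]))
E
```

```text
t 6.62 pos [ 575.5 -115.5  227.9] rem tool mm [-0.8 -4.8  7.9] rot deg [0.66 0.13 0.68] F [0.5 0.1 0.6] w 50.0 j [-0.34  0.34  0.01  1.23  0.    1.08]
```

View pics/c3.png

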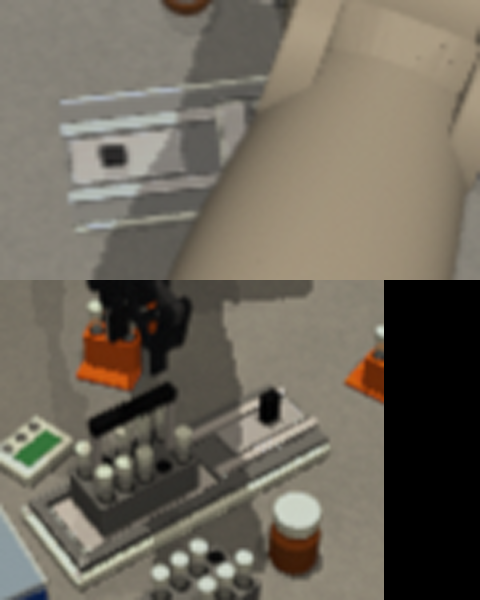

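The latch stands fully open: its plate is flush with the dock end, with the grip at crop (112,155). Now I'll descend on the handle.

```bash
python3 -m crank '[{"jaw":50,"translation":[-1,-3,15],"rotation":[0.6,0,0.6]},{"jaw":50,"translation":[0,-1,15],"rotation":[0,0,0]},{"jaw":50,"translation":[0,-2,0],"rotation":[0,0,0]},{"jaw":50,"translation":[0,0,0],"rotation":[0,0,0]}]'  >/dev/null
python3 rem.py 0.573 -0.118 0.146 8
```

```text
t 7.05 pos [ 567.2 -109.5  194.6] rem tool mm [-9.3  4.6 48.6] rot deg [-0.17 -0.12  0.36] F [-0.8 -0.5 -0.3] w 49.9 j [-0.33  0.35 -0.06  1.17  0.    1.09]
```

```bash
python3 -m crank '[{"jaw":50,"translation":[-9,4.5,8],"rotation":[0,0,0.3]},{"jaw":50,"translation":[0,0,0],"rotation":[0,0,0]},{"jaw":50,"translation":[0,0,0],"rotation":[0,0,0]}]'  >/dev/null
python3 rem.py 0.573 -0.118 0.146 8
```

```text
t 7.3 pos [ 573.  -115.7  185.8] rem tool mm [-2.4 -0.1 39.7] rot deg [-0.24 -0.16  0.24] F [0.2 0.5 0.5] w 50.1 j [-0.34  0.36 -0.06  1.16  0.    1.09]
```

```bash
python3 -m crank '[{"jaw":50,"translation":[-2,0,14],"rotation":[0,0,0]},{"jaw":50,"translation":[0,0,12],"rotation":[0,0,0]},{"jaw":50,"translation":[0,0,0],"rotation":[0,0,0]}]'  >/dev/null
python3 rem.py 0.573 -0.118 0.146 8
python3 -m crank '[{"jaw":50,"translation":[0,0,8],"rotation":[0,0,0]},{"jaw":50,"translation":[0,0,0],"rotation":[0,0,0]},{"jaw":50,"translation":[0,0,0],"rotation":[0,0,0]}]'  >/dev/null
python3 rem.py 0.573 -0.118 0.146 8
```

```text
t 7.55 pos [ 574.9 -117.8  160.6] rem tool mm [ 0.1 -1.9 14.6] rot deg [-0.05 -0.06  0.27] F [-0.7  0.3 -0.2] w 50.2 j [-0.34  0.38 -0.1   1.1   0.    1.09]
t 7.8 pos [ 575.7 -117.9  153.3] rem tool mm [ 0.3 -2.6  7.3] rot deg [ 0.03 -0.03  0.27] F [-0.1  0.3 -0.1] w 50.2 j [-0.34  0.39 -0.11  1.08  0.    1.09]
```

```bash
python3 -m crank '[{"jaw":50,"translation":[0,-1.5,7],"rotation":[0,0,0]},{"jaw":50,"translation":[0,0,0],"rotation":[0,0,0]},{"jaw":50,"translation":[0,0,0],"rotation":[0,0,0]}]'  >/dev/null
python3 rem.py 0.573 -0.118 0.146 8
python3 - <<'E'
import cv2
from cell import optics
b=optics.camera("scene");cv2.imwrite("pics/c4.png",cv2.resize(b[150:250,190:300],None,fx=5,fy=5,interpolation=2))
E
```

```text
t 8.05 pos [ 574.7 -118.3  147. ] rem tool mm [ 0.6 -1.7  1. ] rot deg [0.13 0.03 0.28] F [0.3 0.3 0.4] w 49.9 j [-0.34  0.39 -0.12  1.06  0.    1.09]
```

View pics/c4.png

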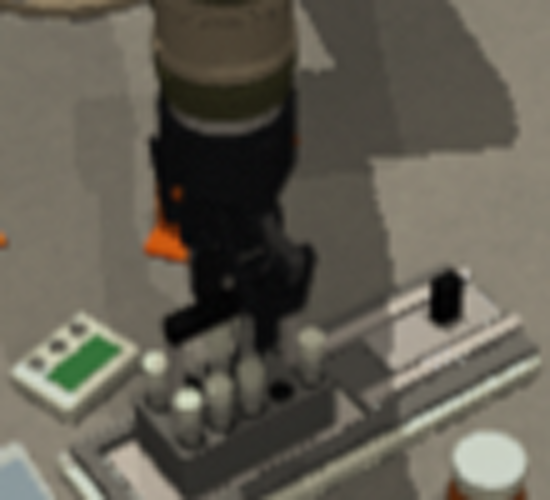

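The fingers straddle the bar (near finger ≈ (268,300)) and the latch grip is still open at (445,297). Closing.

```bash
python3 -m crank '[{"jaw":5,"translation":[0,0,0],"rotation":[0,0,0]},{"jaw":5,"translation":[0,0,0],"rotation":[0,0,0]},{"jaw":5,"translation":[0,0,0],"rotation":[0,0,0]},{"jaw":5,"translation":[0,0,0],"rotation":[0,0,0]},{"jaw":5,"translation":[0,0,0],"rotation":[0,0,0]},{"jaw":5,"translation":[0,0,0],"rotation":[0,0,0]},{"jaw":5,"translation":[0,0,0],"rotation":[0,0,0]}]' 70 >/dev/null
python3 rem.py 0.573 -0.118 0.146 8
python3 -m crank '[{"jaw":5,"translation":[0,0,-5],"rotation":[0,0,0]},{"jaw":5,"translation":[0,0,-8],"rotation":[0,0,0]},{"jaw":5,"translation":[0,0,0],"rotation":[0,0,0]}]' >/dev/null
python3 rem.py 0.573 -0.118 0.27 8
```

```text
t 8.68 pos [ 575.1 -118.4  147.6] rem tool mm [ 0.7 -2.1  1.6] rot deg [0.19 0.05 0.28] F [0.9 0.5 0.2] w 12.7 j [-0.34  0.39 -0.12  1.06  0.    1.09]
t 8.93 pos [ 573.5 -117.9  159.8] rem tool mm [ 1.000e-01 -6.000e-01 -1.102e+02] rot deg [-0.06 -0.07  0.28] F [-0.  -0.4 -3.9] w 13.1 j [-0.34  0.38 -0.1   1.09  0.    1.09]
```

Lifted free, with a load of 3.9 N (about 0.4 kg). Continuing up.

```bash
python3 -m crank '[{"jaw":5,"translation":[0,1,-12],"rotation":[0,0,0]},{"jaw":5,"translation":[0,1,-15],"rotation":[0,0,0]},{"jaw":5,"translation":[0,1,-15],"rotation":[0,0,0]},{"jaw":5,"translation":[0,1,-10],"rotation":[0,0,0]},{"jaw":5,"translation":[0,0,0],"rotation":[0,0,0]}]' >/dev/null
python3 rem.py 0.573 -0.118 0.272 8
```

```text
t 9.35 pos [ 575.6 -116.8  212.3] rem tool mm [ -0.6  -3.1 -59.7] rot deg [-0.38 -0.22  0.27] F [ 0.1  0.5 -3.1] w 12.8 j [-0.34  0.36  0.    1.22  0.    1.09]
```

```bash
python3 -m crank '[{"jaw":5,"translation":[0,-1,-13],"rotation":[0,0,0]},{"jaw":5,"translation":[0,0,-15],"rotation":[0,0,0]},{"jaw":5,"translation":[0,0,-14],"rotation":[0,0,0]},{"jaw":5,"translation":[0,0,-9],"rotation":[0,0,0]},{"jaw":5,"translation":[0,0,0],"rotation":[0,0,0]}]' >/dev/null
python3 rem.py 0.573 -0.118 0.272 8
python3 -m crank '[{"jaw":5,"translation":[0,0,-6],"rotation":[-0.4,-0.2,0.2]},{"jaw":5,"translation":[0,0,0],"rotation":[0,0,0]},{"jaw":5,"translation":[0,0,0],"rotation":[0,0,0]},{"jaw":5,"translation":[0,0,0],"rotation":[0,0,0]},{"jaw":5,"translation":[0,0,0],"rotation":[0,0,0]},{"jaw":5,"translation":[0,0,0],"rotation":[0,0,0]}]' >/dev/null
python3 rem.py 0.573 -0.118 0.272 8
python3 - <<'E'
import cv2
from cell import optics
b=optics.camera("scene");cv2.imwrite("pics/s5.png",b);cv2.imwrite("pics/c5.png",cv2.resize(b[130:280,150:330],None,fx=4,fy=4,interpolation=2))
E
```

```text
t 9.77 pos [ 573.3 -116.6  261.9] rem tool mm [ -1.2  -0.6 -10.1] rot deg [-0.66 -0.36  0.27] F [ 0.2 -0.  -4.1] w 12.9 j [-0.34  0.34  0.1   1.34  0.    1.09]
t 10.27 pos [ 572.  -116.2  264.5] rem tool mm [-1.9  0.7 -7.5] rot deg [-0.49 -0.28  0.05] F [ 0.6  0.6 -3.9] w 12.8 j [-0.34  0.34  0.1   1.34  0.    1.09]
```

View pics/c5.png

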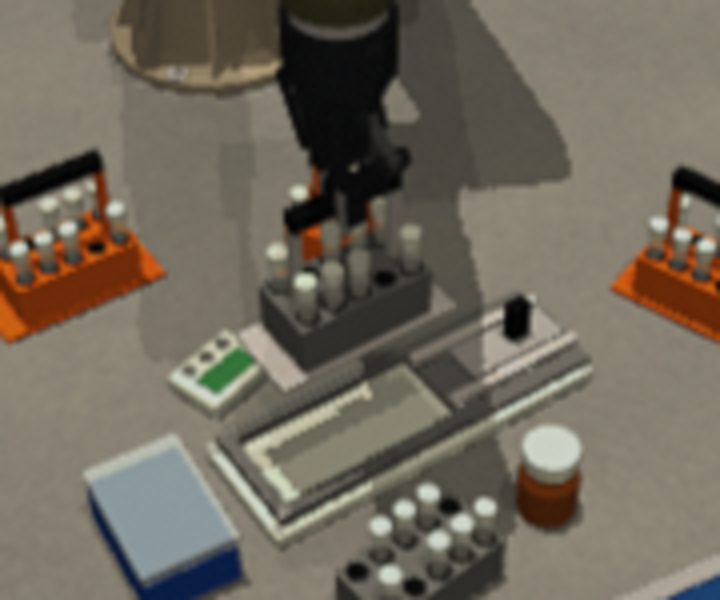

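The rack hangs free above the empty pocket, its foot edge parallel to the dock edge. The latch is open at (516,318) and the bystanders are in place. I'll add a little margin and settle.

```bash
python3 -m crank '[{"jaw":5,"translation":[-1,0,-8],"rotation":[-0.5,-0.3,0]},{"jaw":5,"translation":[0,0,0],"rotation":[0,0,0]},{"jaw":5,"translation":[0,0,0],"rotation":[0,0,0]},{"jaw":5,"translation":[0,0,0],"rotation":[0,0,0]},{"jaw":5,"translation":[0,0,0],"rotation":[0,0,0]},{"jaw":5,"translation":[0,0,0],"rotation":[0,0,0]}]' >/dev/null
python3 rem.py 0.573 -0.118 0.272 8
python3 -m crank '[{"jaw":5,"translation":[0,0,0],"rotation":[0,0,0]},{"jaw":5,"translation":[0,0,0],"rotation":[0,0,0]},{"jaw":5,"translation":[0,0,0],"rotation":[0,0,0]},{"jaw":5,"translation":[0,0,0],"rotation":[0,0,0]},{"jaw":5,"translation":[0,0,0],"rotation":[0,0,0]},{"jaw":5,"translation":[0,0,0],"rotation":[0,0,0]},{"jaw":5,"translation":[0,0,0],"rotation":[0,0,0]},{"jaw":5,"translation":[0,0,0],"rotation":[0,0,0]}]' >/dev/null
python3 rem.py 0.573 -0.118 0.272 8
python3 - <<'E'
import cv2,numpy as np
from cell import optics
from h import tri,blobs
a,b=optics.camera("top"),optics.camera("scene")
d=[cv2.absdiff(x,cv2.imread(p)).max(2)>40 for x,p in((a,"pics/top0.png"),(b,"pics/s5.png"))]
print("scene px changed since last look",d[1].sum())
for n,q in(("jar",np.s_[122:145,240:262]),("spare",np.s_[112:145,268:312]),("tipbox",np.s_[145:187,322:352]),("bottle/tray",np.s_[155:250,375:430]),("beaker",np.s_[183:212,64:104])): print(n,d[0][q].sum())
print("latch top",[(x[0],x[2]) for x in blobs(a,222,168,250,190,60)],"scene",[(x[0],x[2]) for x in blobs(b,272,198,286,218,60)])
E
```

```text
t 10.82 pos [ 572.1 -117.3  273. ] rem tool mm [-0.8  0.8  1. ] rot deg [0.03 0.04 0.05] F [ 0.5 -0.5 -3.9] w 12.9 j [-0.34  0.33  0.11  1.35 -0.    1.09]
t 11.48 pos [ 572.  -117.3  272.6] rem tool mm [-0.9  0.9  0.6] rot deg [-0.01  0.02  0.05] F [ 0.2  0.2 -2.9] w 12.9 j [-0.34  0.33  0.11  1.35 -0.    1.09]
scene px changed since last look 575
jar 8
spare 486
tipbox 334
bottle/tray 0
beaker 0
latch top [(np.int32(20), array([233. , 178.5]))] scene [(np.int32(59), array([278.61, 209.1 ]))]
```

```bash
python3 -c "
from cell import arm
print(arm.close_job())"
```

```text
the job is handed in; nothing more can be done
None
```

I slid the latch to its open end, then lifted the docked grey rack by its handle. I handed the job in at about 11.6 s, still holding it. No verdict was reported.

- **Latch:** it moved about 45 mm from where it started and stopped at the end stop, where I felt about 13 N. Pictures taken after release, and again at the end, show it still open.
- **Rack:** it is held about 125 mm above its seat, with the tool within 0.1° of vertical. Over the last 0.7 s it moved less than 0.5 mm. The jaws read 12.9 mm on the 14 mm bar at 70 N. The load read 3–4 N, with some noise, and the rack touches nothing else.
- **Bystanders:** comparing top views from before and after, the areas around the wash bottle, tray and beaker show no change, and the jar only 8 pixels. The spare rack and tip box areas did change. I put that down to the arm and its shadow covering them, because the scene picture taken just before the last 8 mm of lift shows both standing in place. I did not compare the timer area, but the same picture shows it undisturbed.
- **Handle position:** my camera and latch-track estimates disagreed by about 4–6 mm, which the open jaws took up.

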